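# Turn the row of clutch hubs round for the next station

## Task

Move all four clutch hubs from the full rack to the empty rack in reverse order: the hub that stood nearest the stop block in the full rack goes to the place farthest from the stop block in the other rack, and so on, the last one ending up nearest its stop block. Leave each hub standing upright and centred on its rubber pad; keep the hubs upright on the way and set them down rather than dropping them.

Things in the scene. Friction and masses are not known exactly. Their poses are not given: they have to be found in the camera images.
- hub_round: Loose bare-steel clutch hub with a round flange, 62 mm in diameter; flange 8 mm thick, at the bottom; round boss, 32 mm in diameter, stands up from its middle to 48 mm above the underside (black bore only painted on top). 0.2 to 0.5 kg. Origin: centre of the underside; z up.
- hub_square: Loose bare-steel clutch hub with a square flange, 52 x 52 mm, sides along its x and y; flange 8 mm thick, at the bottom; round boss, 32 mm in diameter, stands up from its middle to 48 mm above the underside (black bore only painted on top). 0.2 to 0.5 kg. Origin: centre of the underside; z up.
- hub_three: Loose bare-steel clutch hub with three flat arms with round ends, 120 degrees apart, each 18 mm wide and 32 mm long from the middle, one along +x; flange 8 mm thick, at the bottom; round boss, 32 mm in diameter, stands up from its middle to 48 mm above the underside (black bore only painted on top). 0.2 to 0.5 kg. Origin: centre of the underside; z up.
- hub_two: Loose bare-steel clutch hub with two flat arms with round ends, in line along x, 64 mm long over all and 26 mm wide; flange 8 mm thick, at the bottom; round boss, 32 mm in diameter, stands up from its middle to 48 mm above the underside (black bore only painted on top). 0.2 to 0.5 kg. Origin: centre of the underside; z up.
- plate_round: Thin black plate, 3 mm thick, fixed to the bed of the full rack under hub_round and cut to that hub's outline plus 4 mm all round; it stays behind and so records the place from which hub_round came. Origin: centre of its underside, 15 mm above the table; axes parallel to the full rack's, z up.
- plate_square: Thin black plate, 3 mm thick, fixed to the bed of the full rack under hub_square and cut to that hub's outline plus 4 mm all round; it stays behind and so records the place from which hub_square came. Origin: centre of its underside, 15 mm above the table; axes parallel to the full rack's, z up.
- plate_three: Thin black plate, 3 mm thick, fixed to the bed of the full rack under hub_three and cut to that hub's outline plus 4 mm all round; it stays behind and so records the place from which hub_three came. Origin: centre of its underside, 15 mm above the table; axes parallel to the full rack's, z up.
- plate_two: Thin black plate, 3 mm thick, fixed to the bed of the full rack under hub_two and cut to that hub's outline plus 4 mm all round; it stays behind and so records the place from which hub_two came. Origin: centre of its underside, 15 mm above the table; axes parallel to the full rack's, z up.
- full_rack: Fixed aluminium rack: bed 100 mm (x) by 350 mm (y), top 15 mm above table, lips 5 mm high on the long edges; dark stop block at the +y end (y 157 to 175 mm), 48 mm above table. Four places in a row: x = 0, y = -112.5, -37.5, 37.5, 112.5 mm. Holds the four hubs at the start; may be the nearer or the farther rack. Origin: centre of underside; z up; +y within 0.1 rad of world +y.
- empty_rack: Fixed aluminium rack: bed 100 mm (x) by 350 mm (y), top 15 mm above table, lips 5 mm high on the long edges; dark stop block at the +y end (y 157 to 175 mm), 48 mm above table. Four places in a row: x = 0, y = -112.5, -37.5, 37.5, 112.5 mm. Empty at the start; each place has a black pad, 72 mm wide, top 18 mm above table. Origin: centre of underside; z up; +y within 0.1 rad of world +y.
Things that resemble listed ones, but are neither listed nor needed, are in the scene too. What is shaped like the hub_two but purple, turquoise or yellow is not meant.

How it is judged:
By the outcome, as a careful person would: the job done as asked, in the order asked, and still so for the second after the job is handed in, with the robot touching nothing.
It also fails if it takes over 96 s, if anything falls off the work surface, if the arm or the gripper's body presses on something with over 40 N, if the wrist force passes 120 N, or if a joint passes its speed limit or range.

## Robot

A 7-joint arm with a two-finger parallel gripper is mounted at the origin on the work surface. World frame = base frame: x ahead of the robot, y to its left, z up, the work surface at z = 0. Lengths are in m, angles in rad, forces in N, time in s.
With the tool pointing down it reaches from about 0.425 to 0.825 m from the base axis. Payload 3.6 kg.
Tool frame: the origin (TCP) lies midway between the tips of the shut fingers; the grasp point (between the pads) lies 19 mm behind it; z points along the fingers, y is the line along which they close (so a half turn about z gives the same grasp; the last joint's range is limited). The gripper opens to 85 mm and grips with 20 to 120 N. Pads are 22 mm wide; open, the fingers measure 114 mm over their backs; the gripper's body (76 mm by 85 mm) begins 54 mm behind the grasp point. The pads swing forward as they close: fully open they stand 13 mm farther back than shut.
Start: joints at [1.254, 0.615, -0.013, 1.423, 0.008, 1.103, -0.04], TCP at [0.186, -0.623, 0.231] pointing down, gripper open.
Joint ranges: [-3.12, 3.12], [-0.3, 2.06], [-1.34, 1.32], [0.26, 2.42], [-1.36, 4.5], [0.01, 1.98], [-2.84, 2.84]. Speed limits (rad/s): [2.79, 2.79, 3.14, 3.14, 3.14, 3.14, 3.14].

## Interface

Orientations are given as [roll, pitch, yaw] about the fixed x, y, z axes, in that order (R = Rz(yaw) Ry(pitch) Rx(roll)).
In Python, from rig import monitor, vision, order gives the robot as it stands. The module is installed in compiled form; this text tells all that it offers.
- The arm moves only by the tool drive_tool, never from a script. Its argument "steps" is a list of rows, each an object with "jaw": the finger opening in cm, from 0 to 8.54; "xyz": the shift along the tool's x, y, z in cm, a list of three; "spin": the turn about the tool's z in degrees. In form: [{"jaw": jaw, "xyz": [tx, ty, tz], "spin": spin}, ...]. A call has 1 to 8 rows; each row shifts and turns the commanded pose from where the row before left it, along the tool's axes as they then stand; what a row does not reach is not made up. A row lasts 1/10 s, in which the tool goes at most 50 mm and 8.59 degrees, less where a joint would pass 70% of its speed; a pose out of reach is approached as far as the arm can. A call is refused whole if a number of a shift passes 5 or a number of a turn 8.59, either way. A call with a gripper value outside its range is refused whole. The fingers move at their own pace and stop on an object; the grip force is fixed at half the most. Time passes only in rows, so rows that do not move let the fingers close. It gives the time, the measured TCP pose, the force, the opening and the grip force at its end, in the units of the state.
- monitor.sense(): the state, without advancing time (a new reading comes with each control period).
- vision.grab_frame(name): name is "scene" or "top" or "wrist"; returns the picture (384x512x3 uint8, blue, green, red); there is no depth.
- vision.calibration(name): a dict with "fx", "fy", "cx", "cy" (pixels), "rvec" (rotation vector, rad) and "tvec" (3), from world to camera coordinates, as OpenCV has them; the wrist camera has in their place "T_tool_cam" (4x4, takes a point from camera to tool coordinates, whose origin is the TCP and whose axes are the flange's). Camera axes: x right, y down, z forward; pixel columns grow to the right and rows downward; lengths in m; the calibration is good to about 2 mm. A picture is of the moment at which its call begins: read the wrist's pose just before it. calibration takes no time and is no camera call.
- order.job_done(): hands the job in; it is judged then, once.
The state is a dict: "clock": time; "q": joint angles; "dq": joint speeds; "joint_torque": joint torques, N m; "ee_pos": TCP position; "eef_rot": TCP orientation; "force": force on the tool from outside, world axes, zero at the start; "wrist_torque": the same for the moment, N m; "opening": finger opening in m; "gripper_force": force on a finger pad.
Only numpy, scipy, OpenCV 4.12 (cv2) and the standard library are available. Lean on these libraries where they do the work, as an engineer would, in place of code of your own. Each camera call takes 0.05 s, during which the arm holds its last target. There are 200 camera calls.

## Working session

There is one attempt and no reset: what is moved stays moved. The work goes in short steps, Python scripts to look and compute and a tool call to move; the robot and the scene stay as the last step left them, time stands still between calls to the robot, and variables do not carry over. Pictures are saved under pics/ and viewed, at most 14 in all, crops included, and the job is handed in when it is done.

Besides the shell and the picture viewer there is one more tool, called after ">>>" as name(argument=value, ...), one argument or row to a line, values as JSON. drive_tool: Moves the arm, as the interface text tells. Its arguments: {"type":"object","properties":{"steps":{"type":"array","items":{"type":"object","properties":{"jaw":{"type":"number"},"xyz":{"type":"array","items":{"type":"number"}},"spin":{"type":"number"}}}}},"required":["steps"]}

```bash
mkdir -p pics
python3 - <<'E'
from rig import monitor, vision
import cv2
s=monitor.sense(); print({k:s[k] for k in('clock','ee_pos','eef_rot','force','opening')})
for n in('scene','top'):
    cv2.imwrite(f'pics/{n}0.png',vision.grab_frame(n)); print(n,vision.calibration(n))
print(vision.calibration('wrist'))
E
```

```text
{'clock': 0.0, 'ee_pos': array([ 0.18612074, -0.6219407 ,  0.23010562]), 'eef_rot': array([-3.13889943e+00,  4.80790679e-05,  2.90844499e-01]), 'force': array([ 0.57345706, -0.57787391,  0.17099319]), 'opening': 0.08540790948609148}
scene {'fx': 430.25990684567665, 'fy': 430.25990684567665, 'cx': 253.5804023346124, 'cy': 190.59995473428023, 'rvec': array([ 1.72959887,  2.06235718, -0.63184516]), 'tvec': array([ 0.0603436 , -0.36557011,  1.24396944])}
top {'fx': 499.4595135443738, 'fy': 499.4595135443738, 'cx': 259.44281107872797, 'cy': 195.69159275835597, 'rvec': array([ 2.13014072, -2.06189051,  0.22928962]), 'tvec': array([0.008726  , 0.48179611, 0.78668684])}
{'fx': 301.4795581338963, 'fy': 301.4795581338963, 'cx': 258.2727436668663, 'cy': 191.13845029624633, 'T_tool_cam': array([[-2.36100849e-05, -9.62271580e-01, -2.72090806e-01,
         6.87823681e-02],
       [ 9.99999991e-01, -5.76350101e-05,  1.17058154e-04,
        -5.43448915e-04],
       [-1.28323691e-04, -2.72090801e-01,  9.62271573e-01,
        -1.43221391e-01],
       [ 0.00000000e+00,  0.00000000e+00,  0.00000000e+00,
         1.00000000e+00]])}
```

View pics/scene0.png

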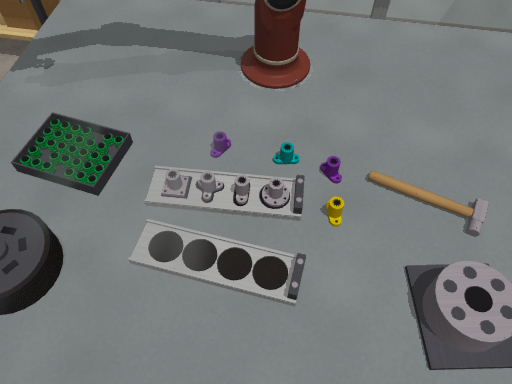

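View pics/top0.png

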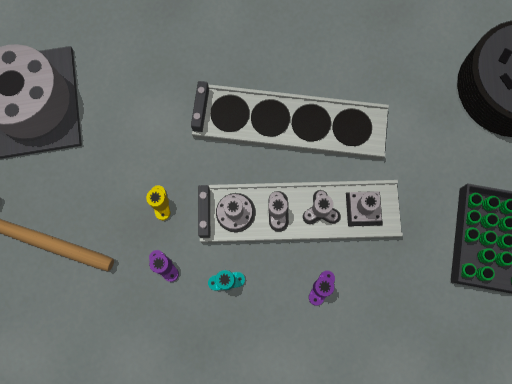

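The full rack is the nearer one. In the top picture its hubs, from the stop block, are round (234,208), two (278,206), three (323,206) and square (369,203). The far rack has four pads, at (230,113), (270,118), (311,123) and (352,127). The other two-armed parts are yellow (158,200), purple (162,265) and (323,288), and turquoise (226,281), so they are distractors. The steel hub at (278,206) is hub_two.

Next I'll confirm this in a crop and measure.

```bash
cat > h.py <<'E'
import numpy as np, cv2
from rig import vision, monitor
def unproj(name,uv,z):
    c=vision.calibration(name); R=cv2.Rodrigues(c['rvec'])[0]; t=np.array(c['tvec'])
    o=-R.T@t; d=R.T@np.array([(uv[0]-c['cx'])/c['fx'],(uv[1]-c['cy'])/c['fy'],1])
    return o+d*(z-o[2])/d[2]
def proj(name,P):
    c=vision.calibration(name);K=np.array([[c['fx'],0,c['cx']],[0,c['fy'],c['cy']],[0,0,1]])
    return cv2.projectPoints(np.float64(P).reshape(-1,1,3),c['rvec'],c['tvec'],K,None)[0].reshape(-1,2)
def blobs(im,th,amin,amax,roi):
    x0,y0,x1,y1=roi; g=cv2.cvtColor(im,6)[y0:y1,x0:x1]
    n,l,s,c=cv2.connectedComponentsWithStats((g<th).astype('uint8'))
    return [(c[i]+[x0,y0],s[i,4],s[i,2:4]) for i in range(1,n) if amin<s[i,4]<amax]
E
python3 - <<'E'
from h import *
im=cv2.imread('pics/top0.png')
for b in blobs(im,60,600,2500,(205,85,390,155)):
    print('pad',b[0].round(1),b[1],b[2],unproj('top',b[0],.018).round(4))
for b in blobs(im,75,25,160,(215,185,385,225)):
    print('dark',b[0].round(1),b[1],b[2],unproj('top',b[0],.066).round(4))
cv2.imwrite('pics/crop.png',cv2.resize(im[75:250,190:410],None,fx=3.4,fy=3.4,interpolation=2))
E
```

```text
pad [229.4 113.1] 1103 [38 37] [0.6435 0.0851 0.018 ]
pad [270.  117.6] 1117 [39 37] [0.6369 0.0105 0.018 ]
pad [310.8 122.4] 1115 [39 36] [ 0.63   -0.0641  0.018 ]
pad [351.8 127.1] 1139 [39 37] [ 0.6232 -0.1385  0.018 ]
dark [250.9 211.4] 92 [13 30] [0.4516 0.0375 0.066 ]
dark [370.2 200.7] 68 [11 11] [ 0.4761 -0.1594  0.066 ]
dark [277.7 204.6] 68 [11 10] [ 0.4645 -0.0065  0.066 ]
dark [323.4 203.5] 63 [10 10] [ 0.4688 -0.0821  0.066 ]
dark [232.4 206.1] 63 [10  9] [0.4597 0.0684 0.066 ]
dark [363.1 209.5] 89 [17 14] [ 0.4608 -0.1476  0.066 ]
dark [279.1 216.5] 111 [20 17] [ 0.4447 -0.0093  0.066 ]
dark [235.8 215.9] 58 [17 11] [0.4433 0.0621 0.066 ]
```

View pics/crop.png

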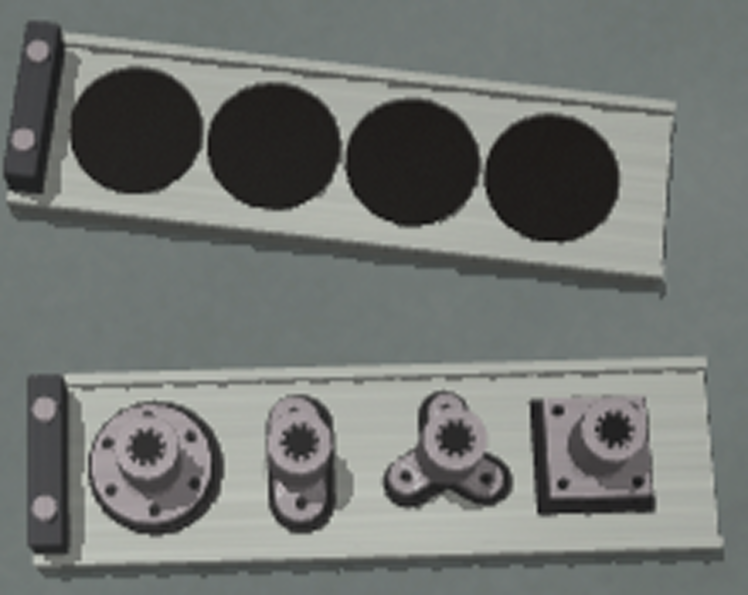

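The crop confirms the order from the stop block: round, two, three, square. The hub at crop (300,445) is bare steel with two arms, so it is hub_two. I'll cross-check the bias with the scene camera and plan the approach.

Run:
```python
from h import *
im=cv2.imread('pics/scene0.png')
for b in blobs(im,60,400,2500,(140,225,295,292)):
    print('pad',b[0].round(1),b[1],b[2],unproj('scene',b[0],.018).round(4))
for p in [(.4597,.0684),(.4645,-.0065),(.4688,-.0821),(.4761,-.1594)]: print(proj('scene',[*p,.066]).round(1))
for b in blobs(im,75,10,120,(160,165,290,200)): print(b[0].round(1),b[1],b[2],unproj('scene',b[0],.066).round(4))
# plan arc
n=18; p0=np.array([.186,-.622]); p1=np.array([.4597,.0684]); y0=.2908
a0,a1=[np.arctan2(p[1],p[0]) for p in(p0,p1)]; r0,r1=[np.hypot(*p) for p in(p0,p1)]
p=p0.copy(); yaw=y0; dy=-np.radians(8.1)
for i in range(1,n+1):
    s=i/n;a=a0+(a1-a0)*s; r=r0+(r1-r0)*s
    t=np.array([r*np.cos(a),r*np.sin(a)]); d=t-p
    tx=np.array([np.cos(yaw),np.sin(yaw)]); ty=np.array([np.sin(yaw),-np.cos(yaw)])
    v=(np.array([tx@d,ty@d])*100).round(1); p=p+tx*v[0]/100+ty*v[1]/100
    sp=-4.1 if i<n else -(np.degrees(np.pi/2-yaw)); sp=round(sp,1); yaw-=np.radians(sp)
    print(v,sp,p.round(3),round(yaw,3))
```

```text
pad [206.8 255.7] 403 [20 31] [ 0.6326 -0.047   0.018 ]
pad [234.3 263.6] 871 [35 32] [0.6398 0.0124 0.018 ]
pad [269.9 272.5] 905 [35 33] [0.6464 0.0867 0.018 ]
[[275.5 182.6]]
[[241.  179.5]]
[[206.7 176.2]]
[[171.5 173.9]]
[207.6 176.1] 18 [5 5] [ 0.4683 -0.0801  0.066 ]
[241.6 179.5] 34 [8 6] [ 0.4643 -0.0052  0.066 ]
[275.9 182.6] 34 [7 6] [0.4596 0.0692 0.066 ]
[215.7 192.2] 35 [14 16] [ 0.5064 -0.0532  0.066 ]
[234.9 192.7] 35 [ 5 15] [ 0.5007 -0.0127  0.066 ]
[260.9 194.4] 29 [ 5 13] [0.4953 0.0423 0.066 ]
[269.6 190.6] 16 [3 8] [0.4826 0.059  0.066 ]
[ 5.1 -1.2] -4.1 [ 0.231 -0.596] 0.362
[ 4.9 -1.3] -4.1 [ 0.273 -0.566] 0.434
[ 4.9 -1.3] -4.1 [ 0.312 -0.534] 0.505
[ 4.8 -1.3] -4.1 [ 0.347 -0.499] 0.577
[ 4.7 -1.4] -4.1 [ 0.379 -0.462] 0.649
[ 4.6 -1.3] -4.1 [ 0.408 -0.424] 0.72
[ 4.5 -1.5] -4.1 [ 0.432 -0.383] 0.792
[ 4.5 -1.4] -4.1 [ 0.453 -0.341] 0.863
[ 4.3 -1.5] -4.1 [ 0.47  -0.299] 0.935
[ 4.2 -1.5] -4.1 [ 0.483 -0.256] 1.006
[ 4.2 -1.5] -4.1 [ 0.493 -0.212] 1.078
[ 4.  -1.5] -4.1 [ 0.498 -0.17 ] 1.15
[ 4.  -1.6] -4.1 [ 0.5   -0.127] 1.221
[ 3.9 -1.6] -4.1 [ 0.498 -0.085] 1.293
[ 3.7 -1.6] -4.1 [ 0.493 -0.045] 1.364
[ 3.7 -1.6] -4.1 [ 0.485 -0.005] 1.436
[ 3.6 -1.6] -4.1 [0.474 0.032] 1.507
[ 3.5 -1.7] -3.6 [0.459 0.068] 1.57
```

>>> drive_tool(
  steps=[
    {"jaw": 8.5, "xyz": [5, -1.2, 0], "spin": -4.1},
    {"jaw": 8.5, "xyz": [4.9, -1.3, 0], "spin": -4.1},
    {"jaw": 8.5, "xyz": [4.9, -1.3, 0], "spin": -4.1},
    {"jaw": 8.5, "xyz": [4.8, -1.3, 0], "spin": -4.1},
    {"jaw": 8.5, "xyz": [4.7, -1.4, 0], "spin": -4.1},
    {"jaw": 8.5, "xyz": [4.6, -1.3, 0], "spin": -4.1},
    {"jaw": 8.5, "xyz": [4.5, -1.5, 0], "spin": -4.1},
    {"jaw": 8.5, "xyz": [4.5, -1.4, 0], "spin": -4.1},
  ],
)

```text
clock: 0.9
ee_pos: [0.4515, -0.3416, 0.2309]
eef_rot: [-3.141, -0.0, 0.867]
force: [-0.4, -0.6, 0.2]
opening: 0.085
gripper_force: 0.0
```

>>> drive_tool(
  steps=[
    {"jaw": 8.5, "xyz": [4.3, -1.5, 0], "spin": -4.1},
    {"jaw": 8.5, "xyz": [4.2, -1.5, 0], "spin": -4.1},
    {"jaw": 8.5, "xyz": [4.2, -1.5, 0], "spin": -4.1},
    {"jaw": 8.5, "xyz": [4, -1.5, 0], "spin": -4.1},
    {"jaw": 8.5, "xyz": [4, -1.6, 0], "spin": -4.1},
    {"jaw": 8.5, "xyz": [3.9, -1.6, 0], "spin": -4.1},
    {"jaw": 8.5, "xyz": [3.7, -1.6, 0], "spin": -4.1},
    {"jaw": 8.5, "xyz": [3.7, -1.6, 0], "spin": -4.1},
  ],
)

```text
clock: 1.7
ee_pos: [0.4819, -0.0062, 0.2311]
eef_rot: [-3.141, -0.0, 1.439]
force: [0.1, -0.4, 0.0]
opening: 0.0852
gripper_force: 0.0
```

>>> drive_tool(
  steps=[
    {"jaw": 8.5, "xyz": [3.6, -1.6, 0], "spin": -4.1},
    {"jaw": 8.5, "xyz": [3.5, -1.7, 0], "spin": -3.6},
    {"jaw": 8.5, "xyz": [0, 0, 0], "spin": 0},
    {"jaw": 8.5, "xyz": [0, 0, 0], "spin": 0},
  ],
)

```text
clock: 2.1
ee_pos: [0.4561, 0.0664, 0.2312]
eef_rot: [-3.141, 0.0, 1.572]
force: [-0.1, -1.3, -0.7]
opening: 0.085
gripper_force: 0.0
```

```bash
cat >> h.py <<'E'
from scipy.spatial.transform import Rotation as Ro
def wpose():
    s=monitor.sense(); T=np.eye(4); T[:3,:3]=Ro.from_euler('xyz',s['eef_rot']).as_matrix(); T[:3,3]=s['ee_pos']
    return T@vision.calibration('wrist')['T_tool_cam']
def wun(T,uv,z):
    c=vision.calibration('wrist'); d=T[:3,:3]@np.array([(uv[0]-c['cx'])/c['fx'],(uv[1]-c['cy'])/c['fy'],1]); o=T[:3,3]
    return o+d*(z-o[2])/d[2]
def wproj(T,P):
    c=vision.calibration('wrist'); q=np.linalg.inv(T)@np.append(P,1); return np.array([c['fx']*q[0]/q[2]+c['cx'],c['fy']*q[1]/q[2]+c['cy']])
E
python3 - <<'E'
from h import *
T=wpose(); print(monitor.sense()['ee_pos']); im=vision.grab_frame('wrist'); cv2.imwrite('pics/w1.png',im)
for p in [(.4597,.0688,.066),(.4644,-.0059,.066),(.645,.0859,.018)]: print(wproj(T,np.array(p)).round(1))
for b in blobs(im,75,80,900,(0,0,512,384)): print(b[0].round(1),b[1],b[2],wun(T,b[0],.066).round(4))
E
```

```text
[0.45605918 0.06642335 0.23123749]
[262.2 172.5]
[266.1 238.3]
[418.5 150. ]
[278.2  34.6] 142 [14 15] [0.474  0.1994 0.066 ]
[165.7  50.9] 238 [19 21] [0.3685 0.1854 0.066 ]
[177.1  65.8] 460 [41 40] [0.3783 0.1724 0.066 ]
[412.  103.7] 277 [76 24] [0.6065 0.1381 0.066 ]
[242.5 162.8] 118 [32 54] [0.4393 0.0791 0.066 ]
[169. 154.] 205 [20 27] [0.3639 0.0881 0.066 ]
[153.  160.7] 156 [15 16] [0.3468 0.0811 0.066 ]
[262.2 172.8] 145 [15 15] [0.4597 0.0685 0.066 ]
[251.1 217. ] 128 [45 24] [0.4478 0.0192 0.066 ]
[266.  238.8] 145 [16 14] [ 0.4644 -0.0065  0.066 ]
[254.6 268. ] 102 [18 37] [ 0.4516 -0.043   0.066 ]
[281.5 268.3] 81 [26 15] [ 0.4824 -0.0433  0.066 ]
[269.5 297.7] 96 [12 12] [ 0.4691 -0.0822  0.066 ]
```

View pics/w1.png

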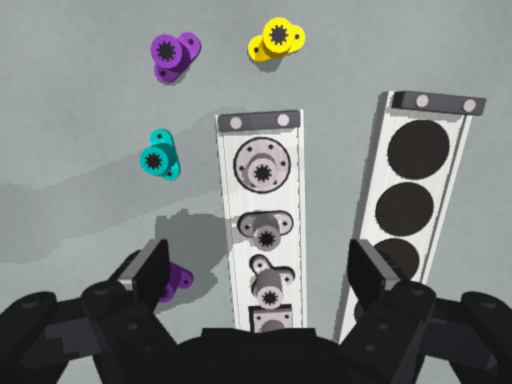

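All three cameras agree within about 1 mm. In the wrist picture the round hub's bore is at (262,173), which gives (0.4597, 0.0685). Now I'll grasp hub_round.

Run:
```python
from h import *
T=wpose(); im=cv2.imread('pics/w1.png')
for b in blobs(im,60,800,6000,(360,105,470,240)): print(b[0].round(1),b[1],b[2],wun(T,b[0],.018).round(4))
```

```text
[418.  149.1] 2754 [61 58] [0.6447 0.085  0.018 ]
[403.9 208.7] 2319 [57 53] [0.6378 0.0106 0.018 ]
```

>>> drive_tool(
  steps=[
    {"jaw": 8.5, "xyz": [0.2, 0.4, 4.5], "spin": 0},
    {"jaw": 8.5, "xyz": [0, 0, 4.5], "spin": 0},
    {"jaw": 8.5, "xyz": [0, 0, 4.5], "spin": 0},
    {"jaw": 8.5, "xyz": [0, 0, 3.5], "spin": 0},
    {"jaw": 8.5, "xyz": [0, 0, 1.9], "spin": 0},
    {"jaw": 8.5, "xyz": [0, 0, 0.9], "spin": 0},
    {"jaw": 8.5, "xyz": [0, 0, 0], "spin": 0},
    {"jaw": 8.5, "xyz": [0, 0, 0], "spin": 0},
  ],
)

```text
clock: 2.95
ee_pos: [0.4614, 0.0674, 0.034]
eef_rot: [3.14, -0.0, 1.569]
force: [1.5, 0.5, 0.4]
opening: 0.0853
gripper_force: 0.0
```

>>> drive_tool(
  steps=[
    {"jaw": 8.5, "xyz": [0.1, -0.2, 0], "spin": 0},
    {"jaw": 5, "xyz": [0, 0, 0], "spin": 0},
    {"jaw": 2.5, "xyz": [0, 0, 0], "spin": 0},
    {"jaw": 2.5, "xyz": [0, 0, 0], "spin": 0},
    {"jaw": 2.5, "xyz": [0, 0, 0], "spin": 0},
    {"jaw": 2.5, "xyz": [0, 0, 0], "spin": 0},
    {"jaw": 2.5, "xyz": [0, 0, 0], "spin": 0},
    {"jaw": 2.5, "xyz": [0, 0, 0], "spin": 0},
  ],
)

```text
clock: 3.75
ee_pos: [0.4593, 0.0691, 0.034]
eef_rot: [3.14, -0.0, 1.57]
force: [0.3, 0.0, 6.2]
opening: 0.0306
gripper_force: 59.0
```

>>> drive_tool(
  steps=[
    {"jaw": 2.5, "xyz": [0, 0, -0.5], "spin": 0},
    {"jaw": 2.5, "xyz": [0, 0, -2], "spin": 0},
    {"jaw": 2.5, "xyz": [0, 0, -3], "spin": 0},
    {"jaw": 2.5, "xyz": [0, 0, -2], "spin": 0},
    {"jaw": 2.5, "xyz": [-0.7, 0.5, 0], "spin": 0},
    {"jaw": 2.5, "xyz": [-2, 1.5, 0], "spin": 0},
    {"jaw": 2.5, "xyz": [-3, 2.5, 0], "spin": 0},
    {"jaw": 2.5, "xyz": [-3, 2.5, 0], "spin": 0},
  ],
)

```text
clock: 4.55
ee_pos: [0.528, -0.0197, 0.1067]
eef_rot: [-3.138, 0.0, 1.571]
force: [0.8, 0.1, -4.5]
opening: 0.0306
gripper_force: 60.0
```

>>> drive_tool(
  steps=[
    {"jaw": 2.5, "xyz": [-3, 2.5, 0], "spin": 0},
    {"jaw": 2.5, "xyz": [-3, 2.5, 0], "spin": 0},
    {"jaw": 2.5, "xyz": [-3, 2.5, 0], "spin": 0},
    {"jaw": 2.5, "xyz": [-2, 1.5, 0], "spin": 0},
    {"jaw": 2.5, "xyz": [-1, 0.5, 0], "spin": 0},
    {"jaw": 2.5, "xyz": [0, 0, 0], "spin": 0},
    {"jaw": 2.5, "xyz": [0, 0, 0], "spin": 0},
  ],
)

```text
clock: 5.25
ee_pos: [0.6217, -0.1364, 0.1071]
eef_rot: [-3.138, -0.002, 1.572]
force: [0.2, 0.1, -3.7]
opening: 0.0307
gripper_force: 60.1
```

>>> drive_tool(
  steps=[
    {"jaw": 2.5, "xyz": [-0.1, 0.2, 2], "spin": 0},
    {"jaw": 2.5, "xyz": [0, 0, 3], "spin": 0},
    {"jaw": 2.5, "xyz": [0, 0, 1.4], "spin": 0},
    {"jaw": 2.5, "xyz": [0, 0, 0], "spin": 0},
    {"jaw": 2.5, "xyz": [0, 0, 0], "spin": 0},
  ],
)

```text
clock: 5.75
ee_pos: [0.6256, -0.1381, 0.0449]
eef_rot: [3.141, -0.001, 1.572]
force: [0.5, -0.7, -2.5]
opening: 0.0303
gripper_force: 60.1
```

>>> drive_tool(
  steps=[
    {"jaw": 2.5, "xyz": [0, -0.1, 0.4], "spin": 0},
    {"jaw": 2.5, "xyz": [0, 0, 0.3], "spin": 0},
    {"jaw": 2.5, "xyz": [0, 0, 0.2], "spin": 0},
    {"jaw": 2.5, "xyz": [0, 0, 0.1], "spin": 0},
    {"jaw": 2.5, "xyz": [0, 0, 0], "spin": 0},
    {"jaw": 2.5, "xyz": [0, 0, 0], "spin": 0},
  ],
)

```text
clock: 6.35
ee_pos: [0.6245, -0.1392, 0.0344]
eef_rot: [3.141, -0.0, 1.57]
force: [0.6, 0.3, -3.5]
opening: 0.0306
gripper_force: 60.1
```

>>> drive_tool(
  steps=[
    {"jaw": 2.5, "xyz": [0.1, 0, 0.1], "spin": 0},
    {"jaw": 2.5, "xyz": [0, 0, 0], "spin": 0},
    {"jaw": 2.5, "xyz": [0, 0, 0], "spin": 0},
  ],
)

```text
clock: 6.65
ee_pos: [0.6246, -0.1391, 0.0342]
eef_rot: [3.141, 0.001, 1.57]
force: [-1.5, -1.5, 3.4]
opening: 0.0308
gripper_force: 60.6
```

>>> drive_tool(
  steps=[
    {"jaw": 4, "xyz": [0, 0, 0], "spin": 0},
    {"jaw": 7, "xyz": [0, 0, 0], "spin": 0},
    {"jaw": 8.5, "xyz": [0, 0, 0], "spin": 0},
    {"jaw": 8.5, "xyz": [0, 0, 0], "spin": 0},
    {"jaw": 8.5, "xyz": [0, 0, -2], "spin": 0},
    {"jaw": 8.5, "xyz": [0, 0, -4], "spin": 0},
    {"jaw": 8.5, "xyz": [1, -1, -4], "spin": 0},
    {"jaw": 8.5, "xyz": [4, -4, -4], "spin": 0},
  ],
)

```text
clock: 7.45
ee_pos: [0.5884, -0.1023, 0.1645]
eef_rot: [3.135, 0.002, 1.564]
force: [0.3, 0.3, -0.1]
opening: 0.0846
gripper_force: 0.0
```

>>> drive_tool(
  steps=[
    {"jaw": 8.5, "xyz": [4.5, -5, 0], "spin": 0},
    {"jaw": 8.5, "xyz": [3, -5, 0], "spin": 0},
    {"jaw": 8.5, "xyz": [0.6, -1, 0], "spin": 0},
    {"jaw": 8.5, "xyz": [0, 0, 0], "spin": 0},
    {"jaw": 8.5, "xyz": [0, 0, 0], "spin": 0},
  ],
)

```text
clock: 7.95
ee_pos: [0.4972, -0.0349, 0.1625]
eef_rot: [3.139, 0.0, 1.569]
force: [0.2, 0.1, 0.0]
opening: 0.0851
gripper_force: 0.0
```

```bash
cat > look.py <<'E'
from h import *
import sys
T=wpose(); s=monitor.sense(); print(s['clock'],s['ee_pos'].round(4),s['force'].round(1))
for n in ('top','wrist'):
    im=vision.grab_frame(n); cv2.imwrite(f'pics/{n}_{sys.argv[1]}.png',im)
    for b in blobs(im,75,35,200,(0,0,512,384)):
        p=(wun(T,b[0],.066) if n=='wrist' else unproj('top',b[0],.066))
        if abs(b[2][0]-b[2][1])<4 and max(b[2])<18 and .43<p[0]<.68 and -.25<p[1]<.13: print(n,b[0].round(1),b[1],b[2],p.round(4))
im=cv2.imread(f'pics/top_{sys.argv[1]}.png'); cv2.imwrite(f'pics/c_{sys.argv[1]}.png',cv2.resize(im[75:250,190:410],None,fx=3.4,fy=3.4,interpolation=2))
E
python3 look.py a
```

```text
7.95 [ 0.4972 -0.0349  0.1625] [0.2 0.1 0. ]
top [323.5 203.5] 72 [11 10] [ 0.4689 -0.0822  0.066 ]
top [277.6 204.6] 60 [10 10] [ 0.4647 -0.0063  0.066 ]
```

View pics/c_a.png

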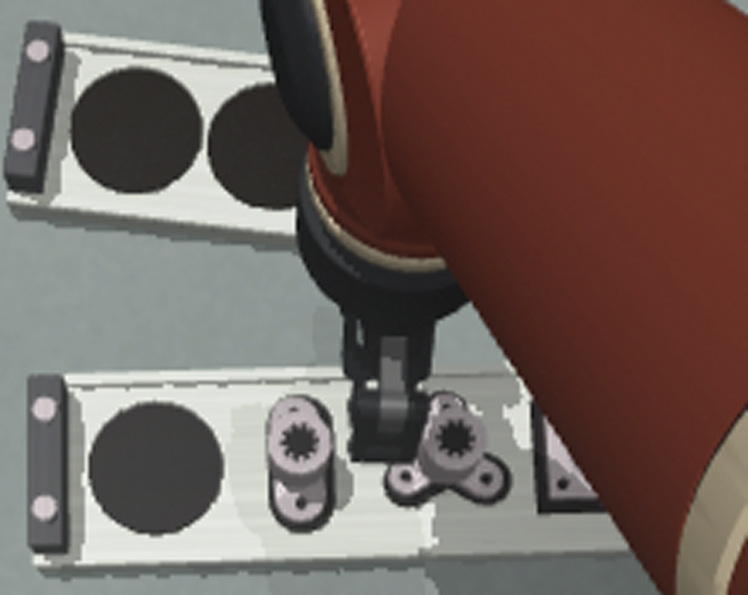

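The arm hides the placed hub in the top view; hub_two and hub_three have not moved. I'll check the scene camera instead.

Run:
```python
from h import *
im=vision.grab_frame('scene'); cv2.imwrite('pics/s_a.png',im)
print(proj('scene',[[.6243,-.1385,.066],[.6243,-.1385,.018]]))
for b in blobs(im,75,8,120,(140,200,200,270)): print(b[0].round(1),b[1],b[2],unproj('scene',b[0],.066).round(4))
cv2.imwrite('pics/cs_a.png',cv2.resize(im[150:310,120:320],None,fx=3.6,fy=3.6,interpolation=2))
```

```text
[[160.89083551 234.31141087]
 [165.02610973 245.22042108]]
[165.3 258.4] 73 [27  8] [ 0.6733 -0.1148  0.066 ]
```

View pics/cs_a.png

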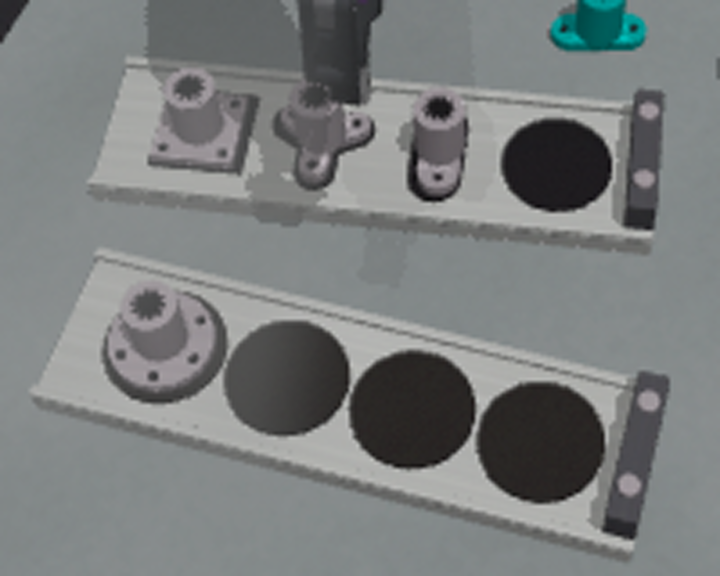

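The round hub stands upright and centred: its bore is at crop (149,303), within 1 mm of the target. hub_two is next.

>>> drive_tool(
  steps=[
    {"jaw": 8.5, "xyz": [2.9, -3.3, 0], "spin": 0},
    {"jaw": 8.5, "xyz": [0, 0, 3], "spin": 0},
    {"jaw": 8.5, "xyz": [0, 0, 4], "spin": 0},
    {"jaw": 8.5, "xyz": [0, 0, 3.5], "spin": 0},
    {"jaw": 8.5, "xyz": [0, 0, 2.2], "spin": 0},
    {"jaw": 8.5, "xyz": [0, 0, 0], "spin": 0},
    {"jaw": 8.5, "xyz": [0, 0, 0], "spin": 0},
  ],
)

```text
clock: 8.8
ee_pos: [0.4634, -0.0052, 0.0351]
eef_rot: [3.141, -0.0, 1.569]
force: [-0.4, -0.8, 1.3]
opening: 0.0851
gripper_force: 0.0
```

>>> drive_tool(
  steps=[
    {"jaw": 8.5, "xyz": [-0.1, 0.1, 0.1], "spin": 0},
    {"jaw": 5, "xyz": [0, 0, 0], "spin": 0},
    {"jaw": 2.5, "xyz": [0, 0, 0], "spin": 0},
    {"jaw": 2.5, "xyz": [0, 0, 0], "spin": 0},
    {"jaw": 2.5, "xyz": [0, 0, 0], "spin": 0},
    {"jaw": 2.5, "xyz": [0, 0, 0], "spin": 0},
    {"jaw": 2.5, "xyz": [0, 0, 0], "spin": 0},
    {"jaw": 2.5, "xyz": [0, 0, 0], "spin": 0},
  ],
)

```text
clock: 9.6
ee_pos: [0.4643, -0.006, 0.035]
eef_rot: [3.14, 0.0, 1.57]
force: [0.7, -0.6, 5.3]
opening: 0.0305
gripper_force: 59.0
```

>>> drive_tool(
  steps=[
    {"jaw": 2.5, "xyz": [0, 0, -0.5], "spin": 0},
    {"jaw": 2.5, "xyz": [0, 0, -2], "spin": 0},
    {"jaw": 2.5, "xyz": [0, 0, -3], "spin": 0},
    {"jaw": 2.5, "xyz": [0, 0, -2], "spin": 0},
    {"jaw": 2.5, "xyz": [-0.3, 0.7, 0], "spin": 0},
    {"jaw": 2.5, "xyz": [-0.7, 2, 0], "spin": 0},
    {"jaw": 2.5, "xyz": [-1, 3, 0], "spin": 0},
    {"jaw": 2.5, "xyz": [-1, 3, 0], "spin": 0},
  ],
)

```text
clock: 10.4
ee_pos: [0.5506, -0.037, 0.1076]
eef_rot: [-3.139, 0.0, 1.57]
force: [0.5, 1.7, -3.2]
opening: 0.0304
gripper_force: 59.9
```

>>> drive_tool(
  steps=[
    {"jaw": 2.5, "xyz": [-1, 3, 0], "spin": 0},
    {"jaw": 2.5, "xyz": [-1, 3, 0], "spin": 0},
    {"jaw": 2.5, "xyz": [-0.7, 1.5, 0], "spin": 0},
    {"jaw": 2.5, "xyz": [-0.1, 0.6, 0], "spin": 0},
    {"jaw": 2.5, "xyz": [0, 0, 2], "spin": 0},
    {"jaw": 2.5, "xyz": [0, 0, 3], "spin": 0},
    {"jaw": 2.5, "xyz": [0, 0, 1.3], "spin": 0},
    {"jaw": 2.5, "xyz": [0, 0, 0], "spin": 0},
  ],
)

```text
clock: 11.2
ee_pos: [0.6284, -0.064, 0.043]
eef_rot: [-3.134, -0.0, 1.571]
force: [-1.0, 0.1, -3.3]
opening: 0.0305
gripper_force: 60.1
```

>>> drive_tool(
  steps=[
    {"jaw": 2.5, "xyz": [0, 0, 0], "spin": 0},
  ],
)

```text
clock: 11.3
ee_pos: [0.6315, -0.0638, 0.0463]
eef_rot: [-3.141, -0.0, 1.571]
force: [0.4, -0.3, -2.7]
opening: 0.0306
gripper_force: 60.1
```

>>> drive_tool(
  steps=[
    {"jaw": 2.5, "xyz": [0, 0, 0.4], "spin": 0},
    {"jaw": 2.5, "xyz": [0, 0, 0.3], "spin": 0},
    {"jaw": 2.5, "xyz": [0, 0, 0.2], "spin": 0},
    {"jaw": 2.5, "xyz": [0, 0, 0.1], "spin": 0},
    {"jaw": 2.5, "xyz": [0, 0, 0.1], "spin": 0},
    {"jaw": 2.5, "xyz": [0, 0, 0], "spin": 0},
    {"jaw": 2.5, "xyz": [0, 0, 0], "spin": 0},
  ],
)

```text
clock: 12.0
ee_pos: [0.6316, -0.0641, 0.0353]
eef_rot: [3.141, -0.0, 1.57]
force: [0.2, 0.5, -2.6]
opening: 0.0303
gripper_force: 60.3
```

>>> drive_tool(
  steps=[
    {"jaw": 2.5, "xyz": [0, 0, 0.1], "spin": 0},
    {"jaw": 2.5, "xyz": [0, 0, 0], "spin": 0},
    {"jaw": 2.5, "xyz": [0, 0, 0], "spin": 0},
  ],
)

```text
clock: 12.3
ee_pos: [0.6316, -0.0642, 0.0351]
eef_rot: [3.141, 0.0, 1.57]
force: [-3.2, 0.2, 5.2]
opening: 0.0304
gripper_force: 60.8
```

>>> drive_tool(
  steps=[
    {"jaw": 4, "xyz": [0, 0, 0], "spin": 0},
    {"jaw": 7, "xyz": [0, 0, 0], "spin": 0},
    {"jaw": 8.5, "xyz": [0, 0, 0], "spin": 0},
    {"jaw": 8.5, "xyz": [0, 0, 0], "spin": 0},
    {"jaw": 8.5, "xyz": [0, 0, -2], "spin": 0},
    {"jaw": 8.5, "xyz": [0, 0, -4], "spin": 0},
    {"jaw": 8.5, "xyz": [0, 0, -4], "spin": 0},
    {"jaw": 8.5, "xyz": [0, -3, 0], "spin": 0},
  ],
)

```text
clock: 13.1
ee_pos: [0.6091, -0.0631, 0.1404]
eef_rot: [3.123, -0.001, 1.57]
force: [-0.2, 0.3, 0.6]
opening: 0.0852
gripper_force: 0.0
```

>>> drive_tool(
  steps=[
    {"jaw": 8.5, "xyz": [-0.8, -5, 0], "spin": 0},
    {"jaw": 8.5, "xyz": [-0.8, -5, 0], "spin": 0},
    {"jaw": 8.5, "xyz": [-0.2, -3.3, 0], "spin": 0},
    {"jaw": 8.5, "xyz": [0, 0, 3], "spin": 0},
    {"jaw": 8.5, "xyz": [0, 0, 4], "spin": 0},
    {"jaw": 8.5, "xyz": [0, 0, 2.1], "spin": 0},
    {"jaw": 8.5, "xyz": [0, 0, 0.8], "spin": 0},
    {"jaw": 8.5, "xyz": [0, 0, 0], "spin": 0},
  ],
)

```text
clock: 13.9
ee_pos: [0.4695, -0.0816, 0.0346]
eef_rot: [-3.14, -0.0, 1.571]
force: [0.8, -0.1, -0.3]
opening: 0.0848
gripper_force: 0.0
```

>>> drive_tool(
  steps=[
    {"jaw": 8.5, "xyz": [0, 0, 0], "spin": 0},
  ],
)

```text
clock: 14.0
ee_pos: [0.4707, -0.0817, 0.0359]
eef_rot: [3.14, -0.0, 1.57]
force: [0.3, 0.6, 0.5]
opening: 0.0853
gripper_force: 0.0
```

>>> drive_tool(
  steps=[
    {"jaw": 8.5, "xyz": [0, -0.2, 0.1], "spin": 0},
    {"jaw": 5, "xyz": [0, 0, 0], "spin": 0},
    {"jaw": 2.5, "xyz": [0, 0, 0], "spin": 0},
    {"jaw": 2.5, "xyz": [0, 0, 0], "spin": 0},
    {"jaw": 2.5, "xyz": [0, 0, 0], "spin": 0},
    {"jaw": 2.5, "xyz": [0, 0, 0], "spin": 0},
    {"jaw": 2.5, "xyz": [0, 0, 0], "spin": 0},
    {"jaw": 2.5, "xyz": [0, 0, 0], "spin": 0},
  ],
)

```text
clock: 14.8
ee_pos: [0.4685, -0.0819, 0.0348]
eef_rot: [3.14, 0.0, 1.57]
force: [-0.4, -0.1, 5.4]
opening: 0.0304
gripper_force: 59.1
```

>>> drive_tool(
  steps=[
    {"jaw": 2.5, "xyz": [0, 0, -0.5], "spin": 0},
    {"jaw": 2.5, "xyz": [0, 0, -2], "spin": 0},
    {"jaw": 2.5, "xyz": [0, 0, -3], "spin": 0},
    {"jaw": 2.5, "xyz": [0, 0, -2], "spin": 0},
    {"jaw": 2.5, "xyz": [0.3, 0.7, 0], "spin": 0},
    {"jaw": 2.5, "xyz": [1, 2, 0], "spin": 0},
    {"jaw": 2.5, "xyz": [1.7, 3, 0], "spin": 0},
    {"jaw": 2.5, "xyz": [1.7, 3, 0], "spin": 0},
  ],
)

```text
clock: 15.6
ee_pos: [0.5549, -0.0348, 0.1077]
eef_rot: [-3.139, 0.0, 1.569]
force: [1.0, 0.1, -3.1]
opening: 0.0305
gripper_force: 59.7
```

>>> drive_tool(
  steps=[
    {"jaw": 2.5, "xyz": [1.7, 3, 0], "spin": 0},
    {"jaw": 2.5, "xyz": [1.7, 3, 0], "spin": 0},
    {"jaw": 2.5, "xyz": [1, 1.6, 0], "spin": 0},
    {"jaw": 2.5, "xyz": [0.2, 0.6, 0], "spin": 0},
    {"jaw": 2.5, "xyz": [0, 0, 2], "spin": 0},
    {"jaw": 2.5, "xyz": [0, 0, 3], "spin": 0},
    {"jaw": 2.5, "xyz": [0, 0, 1.3], "spin": 0},
    {"jaw": 2.5, "xyz": [0, 0, 0], "spin": 0},
  ],
)

```text
clock: 16.4
ee_pos: [0.6339, 0.0099, 0.043]
eef_rot: [-3.134, 0.001, 1.57]
force: [-0.7, -0.3, -1.6]
opening: 0.0309
gripper_force: 59.8
```

>>> drive_tool(
  steps=[
    {"jaw": 2.5, "xyz": [0, 0, 0], "spin": 0},
    {"jaw": 2.5, "xyz": [0, 0, 0], "spin": 0},
  ],
)

```text
clock: 16.6
ee_pos: [0.6378, 0.0112, 0.0476]
eef_rot: [3.139, -0.0, 1.57]
force: [-0.3, -0.3, -2.9]
opening: 0.0305
gripper_force: 59.8
```

>>> drive_tool(
  steps=[
    {"jaw": 2.5, "xyz": [0, 0, 0.4], "spin": 0},
    {"jaw": 2.5, "xyz": [0, 0, 0.3], "spin": 0},
    {"jaw": 2.5, "xyz": [0, 0, 0.2], "spin": 0},
    {"jaw": 2.5, "xyz": [0, 0, 0.1], "spin": 0},
    {"jaw": 2.5, "xyz": [0, 0, 0.1], "spin": 0},
    {"jaw": 2.5, "xyz": [0, 0, 0.1], "spin": 0},
    {"jaw": 2.5, "xyz": [0, 0, 0], "spin": 0},
    {"jaw": 2.5, "xyz": [0, 0, 0], "spin": 0},
  ],
)

```text
clock: 17.4
ee_pos: [0.6368, 0.0111, 0.0349]
eef_rot: [3.141, 0.0, 1.57]
force: [-2.8, -1.5, 4.8]
opening: 0.0303
gripper_force: 60.5
```

>>> drive_tool(
  steps=[
    {"jaw": 4, "xyz": [0, 0, 0], "spin": 0},
    {"jaw": 7, "xyz": [0, 0, 0], "spin": 0},
    {"jaw": 8.5, "xyz": [0, 0, 0], "spin": 0},
    {"jaw": 8.5, "xyz": [0, 0, 0], "spin": 0},
    {"jaw": 8.5, "xyz": [0, 0, -2], "spin": 0},
    {"jaw": 8.5, "xyz": [0, 0, -4], "spin": 0},
    {"jaw": 8.5, "xyz": [0, 0, -4], "spin": 0},
    {"jaw": 8.5, "xyz": [-2, -3, 0], "spin": 0},
  ],
)

```text
clock: 18.2
ee_pos: [0.6142, -0.0037, 0.1408]
eef_rot: [3.123, -0.006, 1.575]
force: [0.4, -0.5, 0.1]
opening: 0.0853
gripper_force: 0.0
```

>>> drive_tool(
  steps=[
    {"jaw": 8.5, "xyz": [-4, -4, 0], "spin": 0},
    {"jaw": 8.5, "xyz": [-4, -4, 0], "spin": 0},
    {"jaw": 8.5, "xyz": [-4, -3, 0], "spin": 0},
    {"jaw": 8.5, "xyz": [-3, -2, 0], "spin": 0},
    {"jaw": 8.5, "xyz": [0, -0.1, 2], "spin": 0},
    {"jaw": 8.5, "xyz": [0, 0, 2], "spin": 0},
    {"jaw": 8.5, "xyz": [0, 0, 0], "spin": 0},
    {"jaw": 8.5, "xyz": [0, 0, 0], "spin": 0},
  ],
)

```text
clock: 19.0
ee_pos: [0.4853, -0.1492, 0.0944]
eef_rot: [3.142, -0.0, 1.571]
force: [1.0, -0.5, -0.0]
opening: 0.085
gripper_force: 0.0
```

```bash
python3 look.py b
```

```text
19.0 [ 0.4853 -0.1492  0.0944] [ 1.  -0.5 -0. ]
top [270.4 107.4] 59 [ 9 10] [0.6365 0.0105 0.066 ]
top [313.7 111.4] 58 [10 10] [ 0.6313 -0.0645  0.066 ]
top [357.5 116.6] 58 [10  9] [ 0.6242 -0.1401  0.066 ]
wrist [443.1  85.1] 55 [9 9] [ 0.5844 -0.0691  0.066 ]
wrist [467.7 160.2] 43 [8 7] [ 0.6054 -0.1099  0.066 ]
wrist [432.7 164.1] 39 [8 7] [ 0.5856 -0.1122  0.066 ]
wrist [270. 190.] 37 [7 7] [ 0.492  -0.1277  0.066 ]
wrist [414.6 194.8] 42 [8 7] [ 0.5778 -0.1306  0.066 ]
wrist [430.5 219.8] 44 [8 7] [ 0.5897 -0.1465  0.066 ]
wrist [272.5 238.1] 41 [8 7] [ 0.4938 -0.1586  0.066 ]
```

View pics/c_b.png

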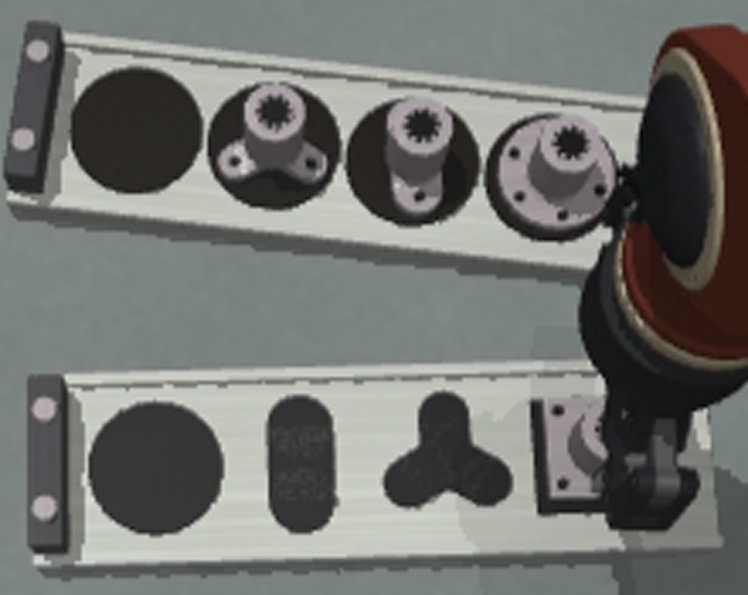

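The three placed hubs sit within about 1.5 mm of their pad centres. hub_square is last.

>>> drive_tool(
  steps=[
    {"jaw": 8.5, "xyz": [-1, -0.9, 0], "spin": 0},
    {"jaw": 8.5, "xyz": [0, 0, 2], "spin": 0},
    {"jaw": 8.5, "xyz": [0, 0, 2.5], "spin": 0},
    {"jaw": 8.5, "xyz": [0, 0, 1.4], "spin": 0},
    {"jaw": 8.5, "xyz": [0, 0, 0], "spin": 0},
    {"jaw": 8.5, "xyz": [0, 0, 0], "spin": 0},
  ],
)

```text
clock: 19.7
ee_pos: [0.476, -0.1601, 0.0358]
eef_rot: [3.141, 0.0, 1.57]
force: [-0.6, -0.0, 0.5]
opening: 0.0851
gripper_force: 0.0
```

>>> drive_tool(
  steps=[
    {"jaw": 8.5, "xyz": [0, 0, 0.1], "spin": 0},
    {"jaw": 5, "xyz": [0, 0, 0], "spin": 0},
    {"jaw": 2.5, "xyz": [0, 0, 0], "spin": 0},
    {"jaw": 2.5, "xyz": [0, 0, 0], "spin": 0},
    {"jaw": 2.5, "xyz": [0, 0, 0], "spin": 0},
    {"jaw": 2.5, "xyz": [0, 0, 0], "spin": 0},
    {"jaw": 2.5, "xyz": [0, 0, 0], "spin": 0},
    {"jaw": 2.5, "xyz": [0, 0, 0], "spin": 0},
  ],
)

```text
clock: 20.5
ee_pos: [0.4765, -0.1596, 0.0347]
eef_rot: [3.14, 0.0, 1.57]
force: [-0.3, -0.1, 5.3]
opening: 0.0304
gripper_force: 59.4
```

>>> drive_tool(
  steps=[
    {"jaw": 2.5, "xyz": [0, 0, -0.5], "spin": 0},
    {"jaw": 2.5, "xyz": [0, 0, -2], "spin": 0},
    {"jaw": 2.5, "xyz": [0, 0, -3.5], "spin": 0},
    {"jaw": 2.5, "xyz": [0, 0, -2.5], "spin": 0},
    {"jaw": 2.5, "xyz": [0.5, 0.4, 0], "spin": 0},
    {"jaw": 2.5, "xyz": [2, 1.4, 0], "spin": 0},
    {"jaw": 2.5, "xyz": [3.5, 2.4, 0], "spin": 0},
    {"jaw": 2.5, "xyz": [4, 2.7, 0], "spin": 0},
  ],
)

```text
clock: 21.3
ee_pos: [0.5437, -0.0605, 0.1169]
eef_rot: [-3.136, 0.001, 1.566]
force: [0.8, -0.4, -4.7]
opening: 0.0304
gripper_force: 60.2
```

>>> drive_tool(
  steps=[
    {"jaw": 2.5, "xyz": [4, 2.7, 0], "spin": 0},
    {"jaw": 2.5, "xyz": [4, 2.7, 0], "spin": 0},
    {"jaw": 2.5, "xyz": [3.5, 2.4, 0], "spin": 0},
    {"jaw": 2.5, "xyz": [2, 1.4, 0], "spin": 0},
    {"jaw": 2.5, "xyz": [1, 0.7, 0], "spin": 0},
    {"jaw": 2.5, "xyz": [0, 0, 0], "spin": 0},
    {"jaw": 2.5, "xyz": [0, 0, 0], "spin": 0},
  ],
)

```text
clock: 22.0
ee_pos: [0.6427, 0.0829, 0.1176]
eef_rot: [-3.138, 0.003, 1.569]
force: [1.0, -0.4, -4.9]
opening: 0.0305
gripper_force: 60.3
```

>>> drive_tool(
  steps=[
    {"jaw": 2.5, "xyz": [0, 0, 2], "spin": 0},
    {"jaw": 2.5, "xyz": [0, 0, 3], "spin": 0},
    {"jaw": 2.5, "xyz": [0, 0, 2], "spin": 0},
    {"jaw": 2.5, "xyz": [0, 0, 0.3], "spin": 0},
    {"jaw": 2.5, "xyz": [0, 0, 0], "spin": 0},
    {"jaw": 2.5, "xyz": [0, 0, 0], "spin": 0},
  ],
)

```text
clock: 22.6
ee_pos: [0.6452, 0.0846, 0.0477]
eef_rot: [3.139, -0.0, 1.569]
force: [-0.1, -0.6, -3.2]
opening: 0.0308
gripper_force: 60.2
```

>>> drive_tool(
  steps=[
    {"jaw": 2.5, "xyz": [0, 0, 0.4], "spin": 0},
    {"jaw": 2.5, "xyz": [0, 0, 0.3], "spin": 0},
    {"jaw": 2.5, "xyz": [0, 0, 0.2], "spin": 0},
    {"jaw": 2.5, "xyz": [0, 0, 0.1], "spin": 0},
    {"jaw": 2.5, "xyz": [0, 0, 0.1], "spin": 0},
    {"jaw": 2.5, "xyz": [0, 0, 0.1], "spin": 0},
    {"jaw": 2.5, "xyz": [0, 0, 0], "spin": 0},
    {"jaw": 2.5, "xyz": [0, 0, 0], "spin": 0},
  ],
)

```text
clock: 23.4
ee_pos: [0.6442, 0.0854, 0.0349]
eef_rot: [3.141, 0.0, 1.57]
force: [-1.4, -0.6, 1.1]
opening: 0.0305
gripper_force: 60.8
```

>>> drive_tool(
  steps=[
    {"jaw": 4, "xyz": [0, 0, 0], "spin": 0},
    {"jaw": 7, "xyz": [0, 0, 0], "spin": 0},
    {"jaw": 8.5, "xyz": [0, 0, 0], "spin": 0},
    {"jaw": 8.5, "xyz": [0, 0, 0], "spin": 0},
    {"jaw": 8.5, "xyz": [0, 0, -2], "spin": 0},
    {"jaw": 8.5, "xyz": [0, 0, -4], "spin": 0},
    {"jaw": 8.5, "xyz": [0, 0, -4], "spin": 0},
    {"jaw": 8.5, "xyz": [0, -3, -2], "spin": 0},
  ],
)

```text
clock: 24.2
ee_pos: [0.6191, 0.0858, 0.1581]
eef_rot: [3.131, -0.003, 1.568]
force: [-0.5, -0.5, 0.4]
opening: 0.085
gripper_force: 0.0
```

>>> drive_tool(
  steps=[
    {"jaw": 8.5, "xyz": [-4, -4, 0], "spin": 0},
    {"jaw": 8.5, "xyz": [-5, -4, 0], "spin": 0},
    {"jaw": 8.5, "xyz": [-5, -3, 0], "spin": 0},
    {"jaw": 8.5, "xyz": [-5, -2, 0], "spin": 0},
    {"jaw": 8.5, "xyz": [-5, 0, 0], "spin": 0},
    {"jaw": 8.5, "xyz": [-3, 0, 0], "spin": 0},
    {"jaw": 8.5, "xyz": [0, 0, 0], "spin": 0},
    {"jaw": 8.5, "xyz": [0, 0, 0], "spin": 0},
  ],
)

```text
clock: 25.0
ee_pos: [0.5032, -0.1587, 0.1543]
eef_rot: [3.141, -0.0, 1.568]
force: [-0.3, 0.4, -0.4]
opening: 0.0849
gripper_force: 0.0
```

```bash
python3 look.py d
```

```text
25.0 [ 0.5032 -0.1587  0.1543] [-0.3  0.4 -0.4]
top [227.4 102.2] 54 [9 9] [0.6439 0.0855 0.066 ]
top [270.4 107.4] 59 [ 9 10] [0.6365 0.0105 0.066 ]
top [313.7 111.4] 58 [10 10] [ 0.6313 -0.0645  0.066 ]
top [357.5 116.5] 59 [10  9] [ 0.6243 -0.14    0.066 ]
wrist [411.3   3.1] 44 [8 7] [ 0.6071 -0.0224  0.066 ]
```

View pics/c_d.png

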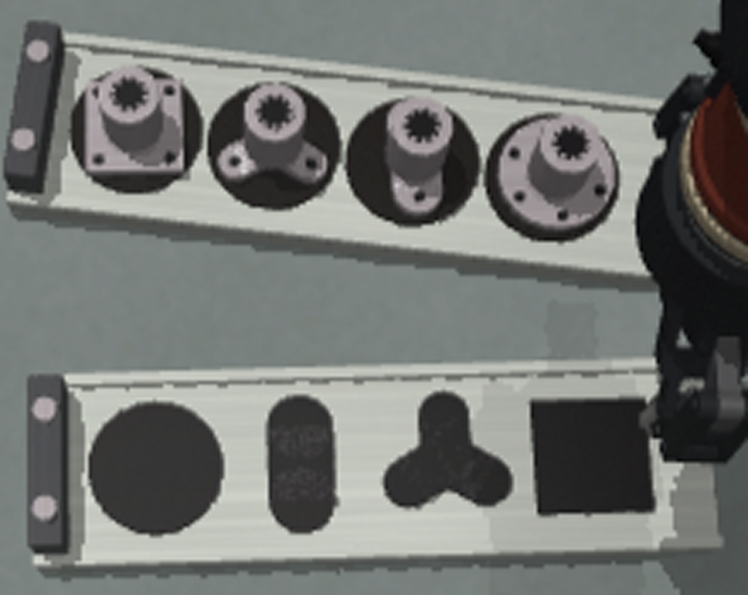

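The crop shows all four hubs upright and centred. From the stop block they are square (130,95), three (275,110), two (422,123) and round (571,143). The gripper is clear of everything, so I'm handing in.

```bash
python3 -c "
from rig import order; print(order.job_done())"
```

```text
the job is handed in; nothing more can be done
None
```

The job is handed in at about 25 s: all four hubs stand upright in the other rack in reverse order (square nearest its stop block, then three, two, round), each within about 1.5 mm of its pad centre by the last top-camera check.

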